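Load a blood-grouping tile from its rack onto the viewing box

ROBOT

A 6-joint arm with a two-finger parallel gripper is mounted at the origin on the work surface; the furniture and walls round the work are solid. World frame = base frame: x ahead of the robot, y to its left, z up, the work surface at z = 0. Lengths are in mm, angles in rad, forces in N, time in s.
With the tool pointing down it reaches from about 300 to 950 mm from the base axis. Payload 3.1 kg.
Tool frame: the origin (TCP) lies midway between the tips of the shut fingers; the grasp point (between the pads) lies 19 mm behind it; z points along the fingers, y is the direction in which the jaws open and shut (so a half turn about z gives the same grasp; the last joint's range is limited). The gripper opens to 85 mm and grips with 20 to 120 N. Pads are 22 mm wide; open, the fingers measure 114 mm over their backs; the gripper's body (76 mm by 85 mm) begins 54 mm behind the grasp point. The pads swing forward as they close: fully open they stand 13 mm farther back than shut.
Start: joints at [1.25, 0.308, 1.634, -0, 1.2, -0.07], TCP at [155.138, 605.446, 231.272] pointing down, gripper open.
Joint ranges: [-3.06, 3.06], [-0.79, 1.96], [0.05, 2.63], [-1.19, 4.34], [0.05, 2.64], [-2.94, 2.94]. Speed limits (rad/s): [2.79, 2.79, 3.14, 3.14, 3.14, 3.14].

INTERFACE

Orientations are given as a unit quaternion [w, x, y, z].
In Python, from station import monitor, vision, bot gives the robot as it stands.
- The arm moves only by the tool servo_tool, never from a script. Its argument "deltas" is a list that holds one entry, the list of rows, each a list of 7 numbers: the shift along the tool's x, y, z in m, then the turn, a rotation vector about the tool's x, y, z in rad, then the opening, from 0 (shut) to 1 (fully open). In form: [[[tx, ty, tz, rx, ry, rz, claw], ...]]. A call has 1 to 8 rows; each row shifts and turns the pose as measured when the row begins, along the tool's axes as they then stand; what a row does not reach is not made up. A row lasts 1/12 s, in which the tool goes at most 41.7 mm and 7.16 degrees, less where a joint would pass 70% of its speed; a pose out of reach is approached as far as the arm can. A call with a gripper value outside its range is refused whole. The fingers move at their own pace and stop on an object; "force" is the grip in N (left out, the last holds). Time passes only in rows, so rows that do not move let the fingers close. It gives the time, the measured TCP pose, the force and the opening at its end, in the units of the state.
- monitor.get_obs(): the state, without advancing time (a new reading comes with each control period).
- vision.grab_frame(name): name is "scene" or "top"; returns (picture, depth): 480x640x3 uint8, red, green, blue; 480x640 float32, mm along the optical axis (not along the pixel's ray), 0 where there is no reading.
- vision.camera_model(name): a dict with "fx", "fy", "cx", "cy" (pixels), "distortion" ([k1, k2, p1, p2, k3] as OpenCV has them; the pictures are not rectified), "position" and "rotation" of the camera in the world. Camera axes: x right, y up, looking along -z (the intrinsics and any distortion apply to the point x, -y, -z); pixel columns grow to the right and rows downward; lengths in mm; the calibration is good to about 2 mm. A picture is of the moment at which its call begins. camera_model takes no time and is no camera call.
- bot.job_done(): hands the job in, once; it reports no verdict.
Trained networks look in the newest picture that a camera, given by its name, has taken for a name from the list of things; names that differ only in an ending like _2 or _b are one class to them, and where a whole thing is asked for, a point or a joint stands for the part that bears it (a point fixed in the world has none). Each returns a list of dicts, best first, with "score" (0 to 1); they miss things now and then, are a little off and sometimes report something else, mostly with a low value. They report only what shows in the picture. A call takes as long as a camera call. They do not tell look-alikes from the thing itself.
- vision.regions_of(camera, target): "region" (480x640 bool, what is visible of it) and "pixel" ([column, row] in pixels, amid what is visible of it).
The state is a dict: "t": time; "joints": joint angles; "joint_vel": joint speeds; "effort": joint torques, N m; "position": TCP position; "tcp_rot": TCP orientation; "contact_force": force on the tool from outside, world axes, zero at the start; "torque": the same for the moment, N m; "gripper_width": finger opening in mm.
Only numpy, scipy, OpenCV 4.12 (cv2) and the standard library are available. Lean on these libraries where they do the work, as an engineer would, in place of code of your own. Each camera call takes 0.05 s, during which the arm holds its last target. There are 200 camera calls.

TASK

Slide the top white tile sideways off the stack in its rack, across onto the stage of the viewing box and fully home against the sprung stop, then push the bolt right in behind it so that the tile stays locked when the box is rocked. The tiles are china: slide it flat without lifting it, never press or push on it with more than 15 N, leave the rest of the stack lying as it is, and do not disturb the two bottles standing to the right of the box.

Things in the scene. Friction and masses are not known exactly. Their poses are not given: they have to be found in the camera images.
- viewbox: pale viewing box fixed to the table, 164 x 196 mm. Origin: on the table under the stage's centre, where the origin of a locked tile comes to lie (x = y = 0); z up. The tile travels along the box's -y axis, in from its +y end. Stage flat and slippery, 36 mm above the table. Side rails 9 mm high, inner faces at x = +-47.25 mm, bolt gap in the near (-x) one from y = 58 to 78 mm
- entry (a point): middle of the stage's entry edge: x = 0, y = +108 mm, z = 36 mm in the box's frame, 2 mm lower than the underside of the top tile in the rack. From here to y = 78 mm the rails form a mouth, 9 mm wider each side at the edge
- stop (a point): middle of the free face of the black stop pad (built at x = 0, y = -58.5, z = 41 mm in the box's frame; 70 mm wide). It gives 5 mm towards -y on a spring (2 N at first touch, 0.9 N/mm). The bolt holds a tile 1.5 mm into it; a home tile let go before that springs back until its origin is at about y = 1.5 mm
- rack: clear three-walled rack with grey floor, fixed to the table, open end 4 to 7 mm from the stage's entry edge; holds four stacked tiles with 4 mm play each side. Origin: on the table under its centre; axes within 0.015 rad of the box's, open towards -y. Walls 5 mm thick, level with the top of the stack, 46 mm above the table, so the top tile can be touched only on its top face
- tile_1: top tile: white glazed china, 90 (x) x 120 (y) x 8 (z) mm, 160 to 260 g, twelve wells 19 mm wide, 2 mm deep in the top (fingertips ride over them). Origin: centre of its underside, z up. Slippery on other tiles and on the stage (friction about 0.25 and 0.15); fingertips grip it better, so a few newtons of pressure drag it
- tile_2: second tile of the stack, same size, origin at the centre of its underside; must stay where it lies
- tile_3: third tile of the stack, same size, origin at the centre of its underside; must stay where it lies
- bolt (a joint): travel of the steel bolt in m along the box's +x axis: 0 drawn back, 0.034 fully in (end of travel). Crosses the stage just behind a home tile, its face at y = 60 mm in the box's frame; the nose's bevel (4 mm over 8 mm) wedges a tile up to 3 mm short of home the rest of the way, otherwise it runs into the tile's side. 1.5 N of friction, up to 8 N while wedging; stays where it is left
- bolt_knob (a point): middle of the black round knob on the bolt, 14 mm diameter, 21 mm high, centre 56.5 mm above the table (knob from 45.5 to 66.5 mm); push it along the box's +x axis to shoot the bolt
- serum_a: small white bottle with a red cap, 29 mm wide, 70 mm high, origin at the centre of its base; stands to the right of the box, leave alone
- serum_b: brown bottle with a blue cap, 48 mm wide, 88 mm high, origin at the centre of its base; stands to the right of the box, leave alone
Things that resemble listed ones, but are neither listed nor needed, are in the scene too. What is shaped like the tile_1 but black is not meant.

How it is judged (in metres and radians):
On the way:
1. the tile lies on the stage at the sprung stop, near enough home for the bolt to pass behind it, with the bolt still drawn back (y of tile_1 in the frame of viewbox below 0.005 m and value of joint bolt below 0.02 m), for 0.2 s.
At the end, for the whole second after the job is handed in: The bolt is in by at least 31 of its 34 mm; the top tile lies flat on the stage, centred within 4 mm between the rails and from 4 mm beyond to 2.5 mm short of its home position along the box (origin to origin), at rest (value of joint bolt above 0.031 m and y of tile_1 in the frame of viewbox between -0.004 and 0.0025 m and x of tile_1 in the frame of viewbox between -0.004 and 0.004 m and z of tile_1 in the frame of viewbox below 0.039 m and angle between tile_1's own z axis and vertical below 0.03 rad and linear speed of tile_1 below 0.01 m/s); the robot touches nothing.
It fails at once if the tile being loaded is pressed or pushed with more than 18 N (contact force between the fingers and tile_1 above 18 N).
It fails at once if the tile is lifted or tipped instead of slid (height (world z) of tile_1 above 0.05 m or angle between tile_1's own z axis and vertical above 0.15 rad).
It fails at once if the second or third tile of the stack is shifted by more than 8 mm (distance of any of tile_2, tile_3 from where it was at the start of the episode above 0.008 m).
It fails at once if a bottle is moved more than 15 mm (distance of any of serum_a, serum_b from where it was at the start of the episode above 0.015 m).
It also fails if it takes over 66 s, if anything falls off the work surface, if the arm or the gripper's body presses on something with over 40 N, if the wrist force passes 120 N, or if a joint passes its speed limit or range.

## Working session

There is one attempt and no reset: what is moved stays moved. The work goes in short steps, Python scripts to look and compute and a tool call to move; the robot and the scene stay as the last step left them, time stands still between calls to the robot, and variables do not carry over. Pictures are saved under pics/ and viewed, about 8 in all and at most 12, crops included, and the job is handed in when it is done.

Besides the shell and the picture viewer there is one more tool, called after ">>>" as a command line: name --argument value ..., lists and objects as JSON in quotes. servo_tool: Moves the arm, as the interface text tells. Its arguments: {"type":"object","properties":{"deltas":{"type":"array"},"force":{"type":"number"}},"required":["deltas"]}

```bash
mkdir -p pics; cat > h.py <<'E'
import numpy as np, cv2
from station import monitor, vision, bot
def cam(n):
    m=vision.camera_model(n); K=np.array([[m['fx'],0,m['cx']],[0,m['fy'],m['cy']],[0,0,1.]])
    return K,np.array(m['distortion'],float),np.array(m['position'],float),np.array(m['rotation'],float)
def rays(n,px):
    K,d,p,R=cam(n)
    u=cv2.undistortPoints(np.array(px,float).reshape(-1,1,2),K,d).reshape(-1,2)
    return p,np.c_[u[:,0],-u[:,1],-np.ones(len(u))]@R.T
def atz(n,px,z):
    p,r=rays(n,px); return p+r*((z-p[2])/r[:,2])[:,None]
def atd(n,px,dep):
    p,r=rays(n,px); px=np.array(px,int).reshape(-1,2); return p+r*dep[px[:,1],px[:,0]][:,None]
def proj(n,P):
    K,d,p,R=cam(n); q=(np.array(P,float).reshape(-1,3)-p)@R; q=q*[1,-1,-1]
    return cv2.projectPoints(q,np.zeros(3),np.zeros(3),K,d)[0].reshape(-1,2)
def save(n,im): cv2.imwrite('pics/'+n+'.png',im[...,::-1])
E
python3 - <<'E'
from h import *
for n in('scene','top'):
    print(n,cam(n)[2].round(),cam(n)[3].round(2).tolist(),cam(n)[0][0,0])
    im,d=vision.grab_frame(n); save(n+'0',im)
    for t in('viewbox','rack','tile_1','bolt','bolt_knob','stop','serum_a','serum_b'):
        try:
            for r in vision.regions_of(n,t)[:5]:
                g=r['region']; px=r['pixel']; 
                ys,xs=np.nonzero(g); P=atd(n,np.c_[xs,ys],d); P=P[d[ys,xs]>0]
                print(t,round(r['score'],2),np.round(px),g.sum(),np.median(P,0).round(),np.percentile(P[:,2],95).round(1) if len(P) else None)
        except Exception as e: print(t,e)
o=monitor.get_obs(); print({k:np.round(v,3).tolist() for k,v in o.items()})
E
```

```text
scene [  24. -503.  886.] [0.89, 0.32, -0.11, -0.32] 580.73803041362
viewbox matmul: Input operand 1 has a mismatch in its core dimension 0, with gufunc signature (n?,k),(k,m?)->(n?,m?) (size 4 is different from 3)
rack matmul: Input operand 1 has a mismatch in its core dimension 0, with gufunc signature (n?,k),(k,m?)->(n?,m?) (size 4 is different from 3)
tile_1 matmul: Input operand 1 has a mismatch in its core dimension 0, with gufunc signature (n?,k),(k,m?)->(n?,m?) (size 4 is different from 3)
bolt matmul: Input operand 1 has a mismatch in its core dimension 0, with gufunc signature (n?,k),(k,m?)->(n?,m?) (size 4 is different from 3)
bolt_knob matmul: Input operand 1 has a mismatch in its core dimension 0, with gufunc signature (n?,k),(k,m?)->(n?,m?) (size 4 is different from 3)
stop matmul: Input operand 1 has a mismatch in its core dimension 0, with gufunc signature (n?,k),(k,m?)->(n?,m?) (size 4 is different from 3)
serum_a matmul: Input operand 1 has a mismatch in its core dimension 0, with gufunc signature (n?,k),(k,m?)->(n?,m?) (size 4 is different from 3)
serum_b matmul: I
[... 1006 characters left out ...]
nature (n?,k),(k,m?)->(n?,m?) (size 4 is different from 3)
serum_a matmul: Input operand 1 has a mismatch in its core dimension 0, with gufunc signature (n?,k),(k,m?)->(n?,m?) (size 4 is different from 3)
serum_b matmul: Input operand 1 has a mismatch in its core dimension 0, with gufunc signature (n?,k),(k,m?)->(n?,m?) (size 4 is different from 3)
{'t': 0.9, 'joints': [1.25, 0.308, 1.634, -0.0, 1.2, -0.07], 'joint_vel': [-0.001, 0.001, 0.0, -0.0, -0.001, 0.0], 'effort': [-0.001, -41.527, -27.709, -0.0, 0.001, 0.0], 'position': [155.135, 605.447, 231.291], 'tcp_rot': [0.0, 0.125, 0.992, -0.0], 'contact_force': [-0.439, 0.464, 0.103], 'torque': [-0.005, 0.023, 0.007], 'gripper_width': 85.576}
```

```bash
ls pics
```

```text
scene0.png
top0.png
```

View pics/scene0.png

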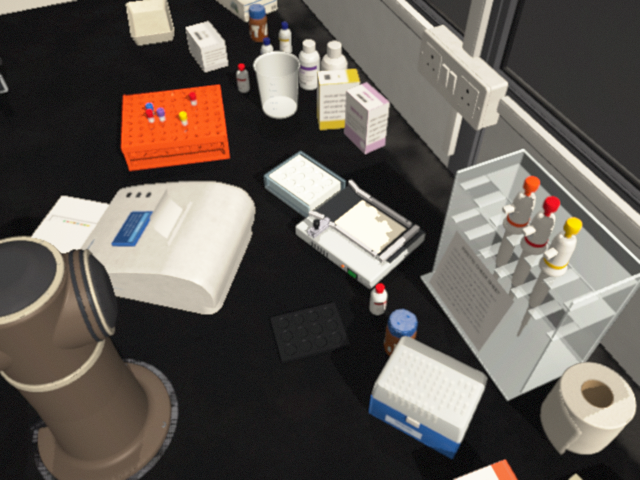

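View pics/top0.png

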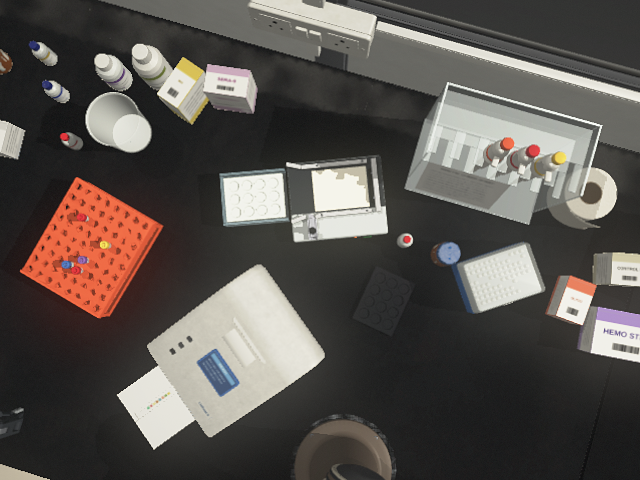

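The scene view shows the white tile in its clear rack at (305,180) and the box at (365,235), with the bolt knob at (318,225). The bottles are at (378,300) and (402,330). The black look-alike tile lies loose at (310,332). In the top view the white tile is at (254,197), the box at (338,200), the knob at (311,231), and the black tile at (384,300).

The rotation comes as a quaternion, so I'll fix the helper for that.

```bash
sed -i "s/np.array(m\['rotation'\],float)$/Rot.from_quat(np.roll(np.array(m['rotation'],float),-1)).as_matrix()/; 1a from scipy.spatial.transform import Rotation as Rot" h.py
python3 - <<'E'
from h import *
for n in('scene','top'):
    im,d=vision.grab_frame(n)
    for t in('viewbox','rack','tile_1','bolt','bolt_knob','stop','serum_a','serum_b'):
        try:
            for r in vision.regions_of(n,t)[:4]:
                g=r['region']; ys,xs=np.nonzero(g); P=atd(n,np.c_[xs,ys],d); P=P[d[ys,xs]>0]
                s=''
                if t in('viewbox','rack','tile_1','bolt_knob'):
                    c,wh,a=cv2.minAreaRect(P[:,:2].astype(np.float32)); s=(np.round(c,1),np.round(wh,1),round(a,2))
                print(n,t,round(r['score'],2),np.round(r['pixel']),g.sum(),np.median(P,0).round(1),np.percentile(P[:,2],95).round(1),s)
        except Exception as e: print(t,e)
    if n=='top':
        save('topc',cv2.resize(im[140:260,200:410],None,fx=3.8,fy=3.8,interpolation=cv2.INTER_CUBIC)); np.savez('top.npz',im=im,d=d)
    else:
        save('scenec',cv2.resize(im[140:290,255:435],None,fx=4,fy=4,interpolation=cv2.INTER_CUBIC))
E
```

```text
scene viewbox 0.62 [362. 236.] 7158 [544.4  15.6  34.6] 45.2 (array([565.9,  37.9]), array([194.9, 218.7]), 5.73)
scene rack 0.64 [291. 192.] 909 [503.3 197.9  38.8] 46.6 (array([569.4, 200.1]), array([147. , 135.4]), 5.79)
scene tile_1 0.9 [310. 329.] 3291 [343.4 -77.6   6.2] 9.3 (array([347.8, -71.7]), array([100.6, 125.4]), 66.62)
scene tile_1 0.6 [324. 194.] 93 [553.5 137.3  34.3] 37.8 (array([558.3, 137. ]), array([85.5,  5.8]), 5.82)
scene bolt 0.67 [314. 223.] 142 [484.3  73.6  45.7] 65.7 
scene bolt_knob 0.62 [321. 227.] 153 [485.7  73.7  45.7] 65.7 (array([496. ,  76.9]), array([45.8, 15.8]), 7.64)
scene serum_a 0.94 [380. 298.] 380 [ 464.2 -120.5   44.2] 68.7 
scene serum_a 0.9 [399. 325.] 951 [ 433.  -197.4   84.9] 89.6 
scene serum_b 0.94 [380. 298.] 380 [ 464.2 -120.5   44.2] 68.7 
scene serum_b 0.9 [399. 325.] 951 [ 433.  -197.4   84.9] 89.6 
top viewbox 0.67 [340. 199.] 7701 [552.7  23.9  35.2] 45.9 (array([557.5,  24.2]), array([176.7, 205.1]), 6.95)
top viewbox 0.37 [371. 185.] 103 [580.  -43.8  44.1] 48.3 (array([580.9, -44.2]), array([67.2,  7.3]), 7.2)
top rack 0.
[... 257 characters left out ...]
4. ] 48.7 (array([552.4, 196.8]), array([ 98.3, 123.5]), 6.59)
top bolt 0.45 [251. 173.] 945 [558.4 205.6  40. ] 48.0 
top bolt 0.44 [310. 226.] 107 [497.   73.8  46.3] 67.5 
top bolt_knob 0.6 [311. 225.] 127 [495.7  74.1  46.7] 67.4 (array([496. ,  74.3]), array([44.2, 12.2]), 7.62)
top bolt_knob 0.26 [337. 197.] 7668 [552.2  24.5  35.2] 45.9 (array([557.2,  24.8]), array([173.9, 208. ]), 5.17)
top stop 0.5 [251. 176.] 845 [558.4 199.9  40. ] 48.0 
top serum_a 0.64 [408. 238.] 196 [ 470.9 -114.6   51.1] 70.9 
top serum_a 0.57 [445. 254.] 584 [ 443.1 -190.9   86.1] 91.4 
top serum_b 0.64 [408. 238.] 196 [ 470.9 -114.6   51.1] 70.9 
top serum_b 0.57 [445. 254.] 584 [ 443.1 -190.9   86.1] 91.4
```

View pics/topc.png

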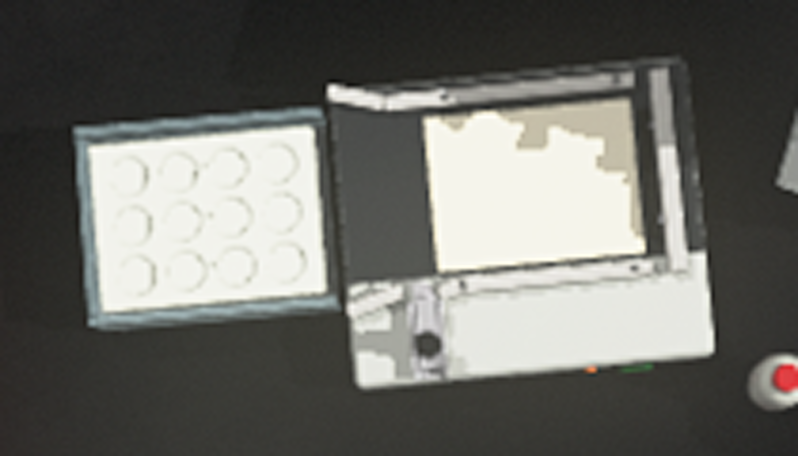

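View pics/scenec.png

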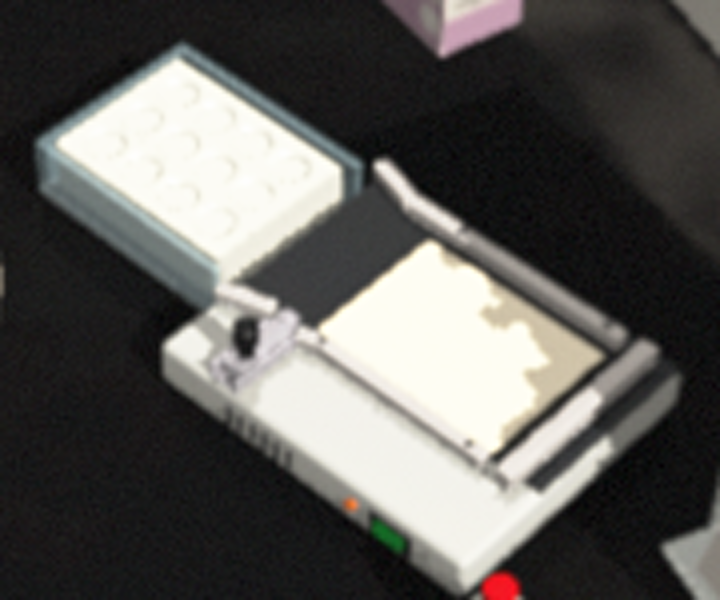

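Two things could be the tile: the white one in the rack at top (254,197) and the black one loose on the table at (384,300). The task wants the white one on top of the stack, and the crops confirm it. I'll rectify the view at rail height to get the box frame.

```bash
python3 - <<'E'
from h import *
z=np.load('top.npz'); im=z['im']
psi=np.radians(6.5); C=np.array([560,95.]); ex=np.array([np.cos(psi),np.sin(psi)]); ey=np.array([-ex[1],ex[0]])
# picture: right = -ey, up = +ex, 2.2 px/mm, about C
W,H,s=790,480,2.2
c,r=np.meshgrid(np.arange(W),np.arange(H)); v=-(c-W/2)/s; u=-(r-H/2)/s
P=np.stack([C[0]+u*ex[0]+v*ey[0],C[1]+u*ex[1]+v*ey[1],np.full(u.shape,45.)],-1)
m=proj('top',P.reshape(-1,3)).astype(np.float32).reshape(H,W,2)
o=cv2.remap(im,m[...,0],m[...,1],cv2.INTER_CUBIC)
cv2.imwrite('rect.png',o)
for k in range(-180,181,20):
    x=int(W/2-k*s); cv2.line(o,(x,0),(x,8 if k%100 else 16),(255,255,0),1); cv2.putText(o,str(k),(x-10,28),0,.35,(255,255,0))
    y=int(H/2-k*s); cv2.line(o,(0,y),(W,y),(0,90,90) ,1) if k%20==0 else 0; cv2.putText(o,str(k),(2,y-2),0,.35,(255,255,0))
save('rect',o)
E
```

```text
(no output)
```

View pics/rect.png

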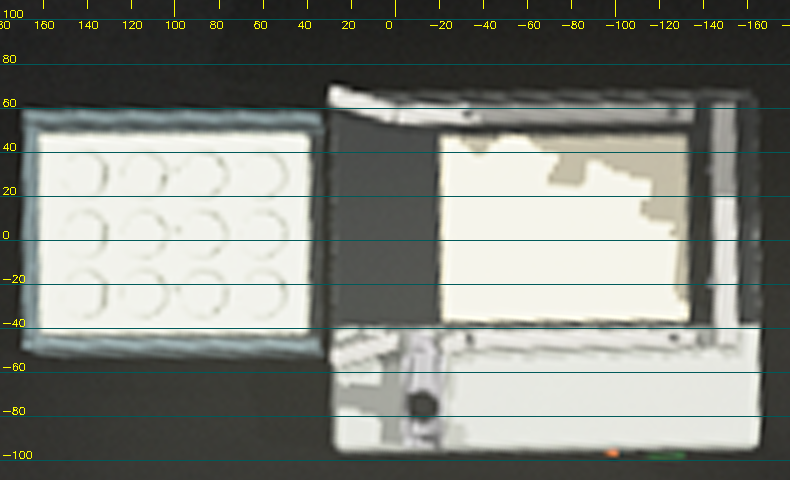

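The yaw of 6.5° fits: everything lines up with the grid. Estimated positions in world mm:
- **Box origin:** about (576, 18)
- **Tile centre:** about (552, 195), roughly 4 mm to the -x side of the box axis
- **Knob:** about (485, 73)

I'll turn the jaws to lie along box x and move over the tile.

>>> servo_tool --deltas '[[[0, 0, 0, 0, 0, 0.124, 0.4], [0, 0, 0, 0, 0, 0.124, 0.4], [0, 0, 0, 0, 0, 0.124, 0.4], [0, 0, 0, 0, 0, 0.124, 0.4], [0, 0, 0, 0, 0, 0.124, 0.4], [0, 0, 0, 0, 0, 0.124, 0.4], [0, 0, 0, 0, 0, 0.124, 0.4], [0, 0, 0, 0, 0, 0.124, 0.4]]]'

```text
t: 2.47
position: [155.1, 605.4, 231.3]
tcp_rot: [0.0, 0.588, 0.809, -0.0]
contact_force: [-0.2, 0.2, 0.5]
gripper_width: 34.0
```

>>> servo_tool --deltas '[[[0, 0, 0, 0, 0, 0.11, 0.4], [0, 0, 0, 0, 0, 0.08, 0.4], [0, 0, 0, 0, 0, 0, 0.4]]]'

```text
t: 2.72
position: [155.1, 605.5, 231.3]
tcp_rot: [-0.0, 0.666, 0.746, 0.0]
contact_force: [-0.4, 0.1, -0.1]
gripper_width: 34.1
```

```bash
cat >> h.py <<'E'
def st():
    o=monitor.get_obs(); R=Rot.from_quat(np.roll(o['tcp_rot'],-1)).as_matrix()
    p=np.array(o['position']); psi=np.radians(6.5); ex=np.array([np.cos(psi),np.sin(psi)]); ey=np.array([-ex[1],ex[0]])
    d=p[:2]-[560,95]; f=np.array(o['contact_force'])
    print('t',round(o['t'],2),'box',(d@ex-7).round(1),(d@ey+79).round(1),p[2].round(1),'yaw(tool x)',np.degrees(np.arctan2(R[1,0],R[0,0])).round(2),'tilt',np.degrees(np.arccos(-R[2,2])).round(2),'F',(f[:2]@ex).round(1),(f[:2]@ey).round(1),f[2].round(1),'w',round(o['gripper_width'],1))
    return R,p
def goal(b,z):
    R,p=st(); psi=np.radians(6.5); ex=np.array([np.cos(psi),np.sin(psi)]); ey=np.array([-ex[1],ex[0]])
    g=np.r_[np.array([560,95])+(b[0]+7)*ex+(b[1]-79)*ey,z]; print('tool delta',((g-p)@R).round(1))
E
python3 -c "
from h import *
goal((-3.8,200),70)"
```

```text
t 2.72 box -351.5 632.0 231.3 yaw(tool x) 96.41 tilt 0.0 F -0.4 0.1 -0.1 w 34.1
tool delta [-431.5  348.4  161.3]
```

>>> servo_tool --deltas '[[[-0.03, 0.024, 0, 0, 0, 0, 0.4], [-0.03, 0.024, 0, 0, 0, 0, 0.4], [-0.03, 0.024, 0, 0, 0, 0, 0.4], [-0.03, 0.024, 0, 0, 0, 0, 0.4], [-0.03, 0.024, 0, 0, 0, 0, 0.4], [-0.03, 0.024, 0, 0, 0, 0, 0.4], [-0.03, 0.024, 0, 0, 0, 0, 0.4], [-0.03, 0.024, 0, 0, 0, 0, 0.4]]]'

```text
t: 3.38
position: [377.4, 389.8, 231.2]
tcp_rot: [-0.002, 0.653, 0.757, 0.003]
contact_force: [0.8, 0.4, -0.3]
gripper_width: 34.3
```

>>> servo_tool --deltas '[[[-0.03, 0.024, 0.01, 0, 0, 0, 0.4], [-0.03, 0.024, 0.015, 0, 0, 0, 0.4], [-0.03, 0.024, 0.015, 0, 0, 0, 0.4], [-0.03, 0.024, 0.015, 0, 0, 0, 0.4], [-0.03, 0.024, 0.015, 0, 0, 0, 0.4], [-0.02, 0.022, 0.015, 0, 0, 0, 0.4], [-0.005, 0.01, 0.015, 0, 0, 0, 0.4], [0, 0, 0, 0, 0, 0, 0.4]]]'

```text
t: 4.05
position: [567.5, 230.9, 133.5]
tcp_rot: [0.001, 0.649, 0.761, 0.01]
contact_force: [-1.1, -0.9, -0.5]
gripper_width: 34.1
```

```bash
python3 -c "
from h import *
goal((-3.8,200),60)"
```

```text
t 4.05 box 15.9 213.1 133.5 yaw(tool x) 99.05 tilt 1.11 F -1.2 -0.8 -0.5 w 34.1
tool delta [-13.  -21.4  73.1]
```

```bash
cat >> h.py <<'E'
def rv():
    o=monitor.get_obs(); R=Rot.from_quat(np.roll(o['tcp_rot'],-1)).as_matrix(); a=np.radians(96.5)
    G=np.array([[np.cos(a),np.sin(a),0],[np.sin(a),-np.cos(a),0],[0,0,-1]]); print('rotvec',Rot.from_matrix(R.T@G).as_rotvec().round(4))
E
python3 -c "
from h import *
rv()"
```

```text
rotvec [ 0.0159 -0.0112  0.0443]
```

>>> servo_tool --deltas '[[[-0.006, -0.011, 0.02, 0.016, -0.011, 0.044, 0.4], [-0.006, -0.01, 0.02, 0, 0, 0, 0.4], [0, 0, 0.015, 0, 0, 0, 0.4], [0, 0, 0, 0, 0, 0, 0.4]]]'

```text
t: 4.38
position: [549.8, 216.3, 79.0]
tcp_rot: [0.0, 0.665, 0.747, 0.001]
contact_force: [-0.3, 0.4, -1.1]
gripper_width: 34.0
```

```bash
python3 -c "
from h import *
goal((-3.8,200),60);rv()"
```

```text
t 4.38 box -3.4 200.7 79.0 yaw(tool x) 96.65 tilt 0.13 F -0.2 0.5 -1.1 w 34.0
tool delta [-0.7 -0.5 19. ]
rotvec [ 0.002  -0.0011  0.0027]
```

>>> servo_tool --deltas '[[[0, 0, 0.012, 0.002, 0, 0.0027, 0.4], [0, 0, 0.012, 0, 0, 0, 0.4], [0, 0, 0.004, 0, 0, 0, 0.4], [0, 0, 0, 0, 0, 0, 0.4]]]'

```text
t: 4.72
position: [550.5, 219.0, 51.9]
tcp_rot: [0.0, 0.664, 0.748, 0.002]
contact_force: [-0.4, 0.2, -0.2]
gripper_width: 34.3
```

>>> servo_tool --deltas '[[[0, 0, 0.001, 0, 0, 0, 0.4], [0, 0, 0.001, 0, 0, 0, 0.4], [0, 0, 0.001, 0, 0, 0, 0.4]]]'

```text
t: 4.97
position: [551.8, 220.1, 50.1]
tcp_rot: [0.001, 0.663, 0.748, 0.003]
contact_force: [-0.3, 0.7, 0.6]
gripper_width: 33.7
```

>>> servo_tool --deltas '[[[0, 0, 0.001, 0, 0, 0, 0.4], [0, 0, 0.001, 0, 0, 0, 0.4], [0, 0, 0.001, 0, 0, 0, 0.4]]]'

```text
t: 5.22
position: [553.1, 220.6, 48.2]
tcp_rot: [0.002, 0.663, 0.748, 0.005]
contact_force: [-0.6, -0.2, -0.3]
gripper_width: 34.1
```

```bash
python3 -c "
from h import *
goal((-3.8,200),46);rv()"
```

```text
t 5.22 box 0.4 204.6 48.2 yaw(tool x) 96.88 tilt 0.55 F -0.6 -0.1 -0.3 w 34.1
tool delta [-4.6 -4.2  2.2]
rotvec [ 0.009  -0.0035  0.0066]
```

>>> servo_tool --deltas '[[[-0.0025, -0.0025, 0.001, 0.009, -0.0035, 0.0066, 0.4], [-0.0025, -0.0025, 0.001, 0.002, -0.001, 0.001, 0.4], [-0.0005, -0.0005, 0.0015, 0.002, -0.001, 0.001, 0.4]]]'

```text
t: 5.47
position: [548.6, 214.2, 45.2]
tcp_rot: [-0.0, 0.667, 0.745, -0.002]
contact_force: [-3.3, 0.2, 12.4]
gripper_width: 34.3
```

```bash
python3 -c "
from h import *
goal((-3.8,200),46);rv()"
```

```text
t 5.47 box -4.9 198.8 45.2 yaw(tool x) 96.34 tilt 0.25 F -3.2 0.5 12.4 w 34.3
tool delta [ 1.2  1.1 -0.8]
rotvec [-0.0037  0.0022 -0.0028]
```

>>> servo_tool --deltas '[[[0, 0, -0.0005, -0.0037, 0.0022, -0.0028, 0.4]]]'

```text
t: 5.55
position: [548.8, 214.1, 45.8]
tcp_rot: [0.0, 0.666, 0.746, 0.0]
contact_force: [-1.4, 0.2, -0.5]
gripper_width: 34.3
```

>>> servo_tool --deltas '[[[0, 0, 0, 0, 0, 0, 0.4]]]'

```text
t: 5.63
position: [548.6, 213.9, 45.8]
tcp_rot: [0.0, 0.666, 0.746, 0.0]
contact_force: [0.2, 0.1, -0.2]
gripper_width: 34.3
```

>>> servo_tool --deltas '[[[0, 0, 0, 0, 0, 0, 0.4]]]'

```text
t: 5.72
position: [548.5, 213.8, 45.7]
tcp_rot: [-0.0, 0.666, 0.746, 0.0]
contact_force: [0.2, 0.2, 0.2]
gripper_width: 34.1
```

```bash
python3 -c "
from h import *
goal((-3.8,200),46);rv()"
```

```text
t 5.72 box -5.0 198.3 45.7 yaw(tool x) 96.47 tilt 0.01 F 0.2 0.2 0.2 w 34.1
tool delta [ 1.7  1.2 -0.3]
rotvec [ 0.0001 -0.0001 -0.0005]
```

>>> servo_tool --deltas '[[[0, 0.0005, 0.0003, 0, 0, 0, 0.4]]]'

```text
t: 5.8
position: [548.8, 213.7, 45.3]
tcp_rot: [-0.0, 0.666, 0.746, -0.0]
contact_force: [0.5, 0.4, -0.3]
gripper_width: 34.2
```

>>> servo_tool --deltas '[[[0, 0, 0.0003, 0, 0, 0, 0.4]]]'

```text
t: 5.88
position: [548.9, 213.7, 45.2]
tcp_rot: [-0.0, 0.666, 0.746, -0.0]
contact_force: [-2.1, -0.2, 5.1]
gripper_width: 34.0
```

>>> servo_tool --deltas '[[[-0.002, 0, 0.0003, 0, 0, 0, 0.4]]]'

```text
t: 5.97
position: [549.4, 212.2, 45.3]
tcp_rot: [-0.0, 0.666, 0.746, 0.0]
contact_force: [-0.5, 0.8, 3.2]
gripper_width: 34.0
```

>>> servo_tool --deltas '[[[-0.003, 0, 0.0003, 0, 0, 0, 0.4]]]'

```text
t: 6.05
position: [550.0, 209.6, 45.3]
tcp_rot: [-0.0, 0.666, 0.746, 0.001]
contact_force: [-0.1, 1.6, 2.8]
gripper_width: 34.2
```

>>> servo_tool --deltas '[[[-0.004, -0.0002, 0.0005, 0, 0, 0, 0.4], [-0.004, -0.0002, 0.0005, 0, 0, 0, 0.4], [-0.004, -0.0002, 0.0005, 0, 0, 0, 0.4], [-0.004, -0.0002, 0.0005, 0, 0, 0, 0.4]]]'

```text
t: 6.38
position: [553.4, 194.2, 45.3]
tcp_rot: [0.0, 0.666, 0.746, 0.004]
contact_force: [-0.8, 2.5, 5.7]
gripper_width: 34.0
```

```bash
python3 -c "
from h import *
im,d=vision.grab_frame('top'); save('topd',cv2.resize(im[140:260,200:410],None,fx=3.8,fy=3.8,interpolation=cv2.INTER_CUBIC))
st();rv()"
```

```text
t 6.43 box -2.4 177.5 45.3 yaw(tool x) 96.42 tilt 0.39 F 0.3 0.1 4.7 w 33.8
rotvec [ 0.0058 -0.0036 -0.0015]
```

View pics/topd.png

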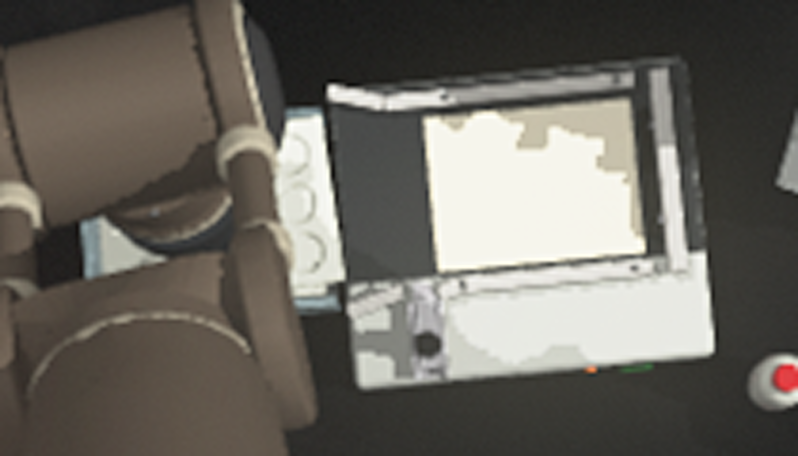

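The top view (crop) shows the tile's front edge moved out to about x=335–345, roughly 10 mm at an estimate. It also shifted slightly towards +x, which is the centring direction. I'll continue a little firmer, correcting the drift.

>>> servo_tool --deltas '[[[-0.004, -0.0004, 0.0006, 0.0058, -0.0036, -0.0015, 0.4], [-0.004, -0.0004, 0.0006, 0.0015, -0.001, 0, 0.4], [-0.004, -0.0004, 0.0006, 0.0015, -0.001, 0, 0.4]]]'

```text
t: 6.68
position: [555.5, 181.0, 45.3]
tcp_rot: [0.0, 0.666, 0.746, -0.0]
contact_force: [-0.6, 2.1, 5.8]
gripper_width: 34.3
```

>>> servo_tool --deltas '[[[-0.004, -0.0004, 0.0006, 0.0015, -0.001, 0, 0.4], [-0.004, -0.0004, 0.0006, 0.0015, -0.001, 0, 0.4], [-0.004, -0.0004, 0.0006, 0.0015, -0.001, 0, 0.4]]]'

```text
t: 6.93
position: [557.8, 168.3, 45.2]
tcp_rot: [0.001, 0.666, 0.746, -0.001]
contact_force: [-0.4, 2.2, 5.4]
gripper_width: 34.1
```

```bash
python3 -c "
from h import *
st();rv()"
```

```text
t 6.93 box -0.9 152.1 45.2 yaw(tool x) 96.42 tilt 0.15 F -0.1 2.3 5.4 w 34.1
rotvec [-0.0001  0.0026 -0.0013]
```

>>> servo_tool --deltas '[[[-0.004, -0.0006, 0.0006, 0, 0.0026, -0.0013, 0.4], [-0.004, -0.0006, 0.0006, 0.001, 0, 0, 0.4], [-0.004, -0.0006, 0.0006, 0.001, 0, 0, 0.4], [-0.004, -0.0006, 0.0006, 0.001, 0, 0, 0.4]]]'

```text
t: 7.27
position: [559.6, 151.6, 45.2]
tcp_rot: [-0.001, 0.667, 0.745, 0.001]
contact_force: [0.6, 3.0, 5.1]
gripper_width: 34.2
```

>>> servo_tool --deltas '[[[-0.004, -0.0006, 0.0006, 0.001, 0, 0, 0.4], [-0.004, -0.0006, 0.0006, 0.001, 0, 0, 0.4], [-0.004, -0.0006, 0.0006, 0.001, 0, 0, 0.4], [-0.004, -0.0006, 0.0006, 0.001, 0, 0, 0.4]]]'

```text
t: 7.6
position: [561.4, 135.1, 45.2]
tcp_rot: [-0.001, 0.667, 0.745, 0.002]
contact_force: [-0.6, 2.6, 6.6]
gripper_width: 34.0
```

```bash
python3 -c "
from h import *
im,d=vision.grab_frame('top'); save('tope',np.hstack([cv2.resize(im[140:260,200:410],None,fx=2.5,fy=2.5,interpolation=cv2.INTER_CUBIC)]))
a,_=vision.grab_frame('scene'); save('both',np.vstack([cv2.resize(im[150:240,210:390],(720,360),interpolation=cv2.INTER_CUBIC),cv2.resize(a[150:290,255:435],(300,233),interpolation=cv2.INTER_CUBIC) if 0 else cv2.copyMakeBorder(cv2.resize(a[145:275,255:425],(310,237),interpolation=cv2.INTER_CUBIC),0,0,0,410,0)]))
st();rv()"
```

```text
t 7.7 box -1.1 118.0 45.2 yaw(tool x) 96.27 tilt 0.26 F 0.7 0.4 6.3 w 33.8
rotvec [ 0.0017 -0.0043 -0.004 ]
```

View pics/both.png

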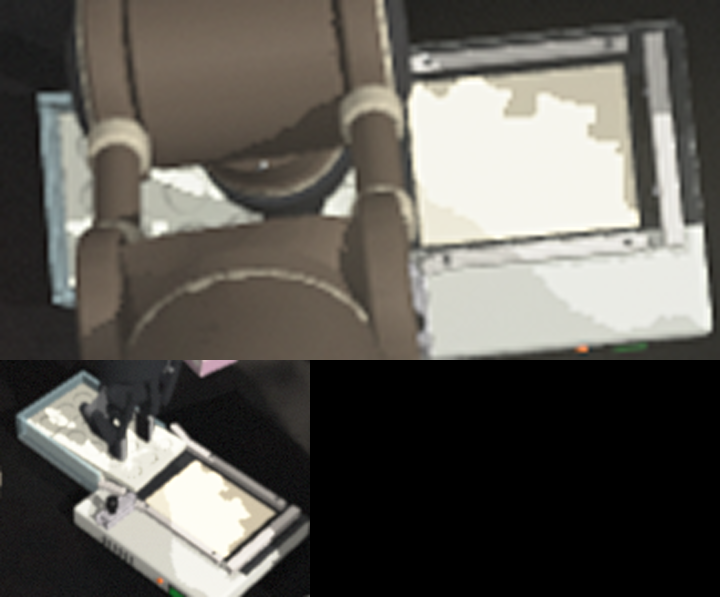

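The lower pane shows the tile bridging the rack and the mouth, fingers on it, with its front near the light panel's edge. It is tracking well, so I'll continue.

>>> servo_tool --deltas '[[[-0.004, -0.0004, 0.0006, 0.0017, -0.004, -0.004, 0.4], [-0.004, -0.0004, 0.0006, 0.001, -0.0005, -0.0005, 0.4], [-0.004, -0.0004, 0.0006, 0.001, -0.0005, -0.0005, 0.4], [-0.004, -0.0004, 0.0006, 0.001, -0.0005, -0.0005, 0.4]]]'

```text
t: 8.03
position: [563.9, 118.1, 44.9]
tcp_rot: [0.0, 0.666, 0.746, 0.001]
contact_force: [-0.2, 2.9, 3.8]
gripper_width: 34.1
```

>>> servo_tool --deltas '[[[-0.004, -0.0004, 0.0006, 0.001, -0.0005, -0.0005, 0.4], [-0.004, -0.0004, 0.0006, 0.001, -0.0005, -0.0005, 0.4], [-0.004, -0.0004, 0.0006, 0.001, -0.0005, -0.0005, 0.4], [-0.004, -0.0004, 0.0006, 0.001, -0.0005, -0.0005, 0.4]]]'

```text
t: 8.37
position: [565.6, 100.4, 44.0]
tcp_rot: [0.0, 0.665, 0.747, -0.001]
contact_force: [-0.4, 1.0, 7.2]
gripper_width: 33.7
```

```bash
python3 -c "
from h import *
st();rv()"
```

```text
t 8.37 box -0.8 83.7 44.0 yaw(tool x) 96.62 tilt 0.07 F -0.3 1.0 7.2 w 33.7
rotvec [-0.0004  0.0012  0.0021]
```

>>> servo_tool --deltas '[[[-0.004, -0.0004, 0.0006, 0, 0.001, 0.002, 0.4], [-0.004, -0.0004, 0.0006, 0.0005, -0.0003, 0, 0.4], [-0.004, -0.0004, 0.0006, 0.0005, -0.0003, 0, 0.4], [-0.004, -0.0004, 0.0006, 0.0005, -0.0003, 0, 0.4], [-0.004, -0.0004, 0.0006, 0.0005, -0.0003, 0, 0.4]]]'

```text
t: 8.78
position: [568.3, 77.7, 43.8]
tcp_rot: [0.001, 0.666, 0.746, -0.0]
contact_force: [-0.6, 2.2, 7.1]
gripper_width: 34.1
```

>>> servo_tool --deltas '[[[-0.004, -0.0004, 0.0006, 0.0005, -0.0003, 0, 0.4], [-0.004, -0.0004, 0.0006, 0.0005, -0.0003, 0, 0.4], [-0.004, -0.0004, 0.0006, 0.0005, -0.0003, 0, 0.4], [-0.004, -0.0004, 0.0006, 0.0005, -0.0003, 0, 0.4], [-0.004, -0.0004, 0.0006, 0.0005, -0.0003, 0, 0.4]]]'

```text
t: 9.2
position: [571.0, 54.9, 43.6]
tcp_rot: [0.002, 0.666, 0.746, -0.0]
contact_force: [0.4, 1.8, 8.0]
gripper_width: 34.2
```

```bash
python3 -c "
from h import *
st();rv()"
```

```text
t 9.2 box -0.6 37.9 43.6 yaw(tool x) 96.44 tilt 0.28 F 0.6 1.8 8.0 w 34.2
rotvec [ 0.0028  0.004  -0.0011]
```

>>> servo_tool --deltas '[[[-0.004, -0.0004, 0.0006, 0.0028, 0.004, -0.001, 0.4], [-0.004, -0.0004, 0.0005, 0.0003, 0.0003, 0, 0.4], [-0.004, -0.0004, 0.0005, 0.0003, 0.0003, 0, 0.4]]]'

```text
t: 9.45
position: [572.6, 41.0, 43.6]
tcp_rot: [0.001, 0.666, 0.746, 0.001]
contact_force: [0.3, 2.1, 5.6]
gripper_width: 34.0
```

>>> servo_tool --deltas '[[[-0.003, -0.0004, 0.0005, 0.0003, 0.0003, 0, 0.4], [-0.003, -0.0004, 0.0005, 0.0003, 0.0003, 0, 0.4]]]'

```text
t: 9.62
position: [573.7, 33.7, 43.5]
tcp_rot: [0.001, 0.666, 0.746, 0.001]
contact_force: [-0.2, 1.5, 5.5]
gripper_width: 34.3
```

>>> servo_tool --deltas '[[[-0.003, -0.0004, 0.0005, 0.0003, 0.0003, 0, 0.4], [-0.003, -0.0004, 0.0005, 0.0003, 0.0003, 0, 0.4]]]'

```text
t: 9.78
position: [574.3, 26.5, 43.3]
tcp_rot: [0.001, 0.666, 0.746, 0.002]
contact_force: [0.4, 1.9, 7.6]
gripper_width: 34.3
```

```bash
python3 -c "
from h import *
st();rv()"
```

```text
t 9.78 box -0.6 9.3 43.3 yaw(tool x) 96.41 tilt 0.22 F 0.6 1.9 7.6 w 34.3
rotvec [ 0.0038 -0.0007 -0.0017]
```

I'll lift off, move behind the tile and look.

>>> servo_tool --deltas '[[[0, 0, -0.01, 0.0038, 0, -0.0017, 0.4], [0, 0, -0.02, 0, 0, 0, 0.4], [0.025, 0, -0.01, 0, 0, 0, 0.4], [0.04, 0, 0, 0, 0, 0, 0.4], [0.02, 0, 0, 0, 0, 0, 0.4], [0.002, 0, 0, 0, 0, 0, 0.4], [0, 0, 0, 0, 0, 0, 0.4]]]'

```text
t: 10.37
position: [558.9, 108.4, 81.3]
tcp_rot: [-0.002, 0.667, 0.745, -0.007]
contact_force: [-0.1, -0.4, -0.3]
gripper_width: 33.8
```

```bash
python3 -c "
from h import *
im,d=vision.grab_frame('top'); a,_=vision.grab_frame('scene')
save('b2',np.hstack([cv2.resize(im[140:250,280:400],None,fx=3.3,fy=3.3,interpolation=cv2.INTER_CUBIC),cv2.resize(a[155:265,255:375],None,fx=3.3,fy=3.3,interpolation=cv2.INTER_CUBIC)]))
for n in('top','scene'):
  for r in vision.regions_of(n,'tile_1')[:3]:
    print(n,r['score'],r['pixel'],r['region'].sum())
goal((0,92),80);rv()"
```

```text
top 0.79 [240.3, 201.0] 1177
top 0.77 [334.2, 190.4] 1009
top 0.61 [383.8, 302.2] 2537
scene 0.92 [308.1, 329.6] 3229
scene 0.86 [301.6, 181.4] 1299
scene 0.71 [352.1, 212.6] 2136
t 10.57 box -6.2 91.0 81.2 yaw(tool x) 96.21 tilt 0.79 F -0.4 0.2 -0.3 w 34.3
tool delta [1.1 6.2 1.1]
rotvec [-0.0129  0.005  -0.0051]
```

View pics/b2.png

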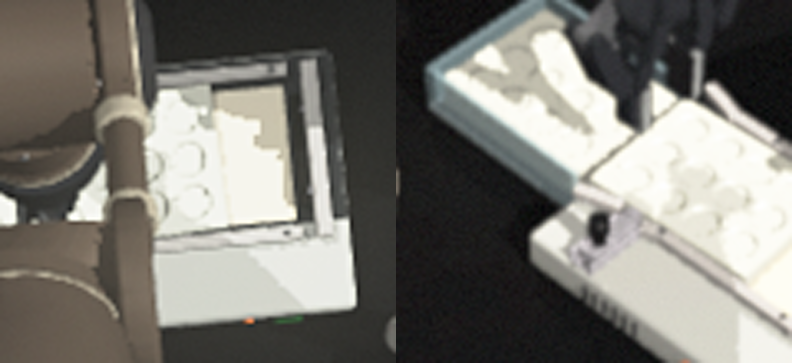

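```bash
python3 -c "
from h import *
psi=np.radians(6.5); ex=np.array([np.cos(psi),np.sin(psi)]); ey=np.array([-ex[1],ex[0]])
q=lambda n,x,y,z: print(n,[( (atz(n,[[x,y]],z)[0][:2]-[560,95])@e ).round(1)+k for e,k in((ex,-7),(ey,79))])
f=lambda x,y:(280+x/3.3,140+y/3.3); g=lambda x,y:(255+(x-396)/3.3,155+y/3.3)
q('top',*f(215,130),44); q('top',*f(219,215),44); q('scene',*g(683,100),44); q('scene',*g(580,180),44); q('scene',*g(745,280),44); 
q('top',*f(218,75),45);q('top',*f(165,237),45);q('top',*f(303,100),45)"
```

```text
top [np.float64(15.899999999999999), np.float64(-9.900000000000006)]
top [np.float64(-37.3), np.float64(-7.700000000000003)]
scene [np.float64(37.4), np.float64(112.0)]
scene [np.float64(-55.6), np.float64(110.3)]
scene [np.float64(-45.7), np.float64(-13.200000000000003)]
top [np.float64(49.9), np.float64(-14.799999999999997)]
top [np.float64(-48.1), np.float64(26.9)]
top [np.float64(29.4), np.float64(-65.9)]
```

At the last measurement the tile's front was at y≈-10 and its rear at ≈111, so the fingers had slipped and about 50 mm of travel remain. I'll press again near the rear, a bit firmer, and drag.

>>> servo_tool --deltas '[[[0, 0.006, 0.015, -0.013, 0.005, -0.005, 0.4], [0, 0, 0.015, 0, 0, 0, 0.4], [0, 0, 0.004, 0, 0, 0, 0.4], [0, 0, 0, 0, 0, 0, 0.4]]]'

```text
t: 10.9
position: [566.9, 103.0, 46.5]
tcp_rot: [0.001, 0.668, 0.744, 0.0]
contact_force: [-0.4, 0.6, 0.1]
gripper_width: 33.8
```

```bash
python3 -c "
from h import *
goal((0,90),44);rv()"
```

```text
t 10.9 box 0.8 86.2 46.5 yaw(tool x) 96.23 tilt 0.12 F -0.3 0.6 0.1 w 33.8
tool delta [ 3.8 -0.8  2.5]
rotvec [ 0.0018  0.0012 -0.0047]
```

>>> servo_tool --deltas '[[[0.002, 0, 0.0006, 0.002, 0.001, -0.004, 0.4], [0.001, 0, 0.0006, 0, 0, 0, 0.4]]]'

```text
t: 11.07
position: [566.4, 104.6, 45.2]
tcp_rot: [-0.0, 0.667, 0.745, -0.001]
contact_force: [0.1, -0.4, 0.1]
gripper_width: 34.5
```

>>> servo_tool --deltas '[[[0, 0, 0.0006, 0, 0, 0, 0.4], [0, 0, 0.0005, 0, 0, 0, 0.4]]]'

```text
t: 11.23
position: [567.2, 104.5, 45.0]
tcp_rot: [0.0, 0.667, 0.745, -0.0]
contact_force: [-0.4, -0.8, 0.5]
gripper_width: 34.1
```

>>> servo_tool --deltas '[[[0, 0, 0.0005, 0, 0, 0, 0.4], [0, 0, 0.0005, 0, 0, 0, 0.4]]]'

```text
t: 11.4
position: [567.9, 104.7, 45.0]
tcp_rot: [0.001, 0.667, 0.745, 0.0]
contact_force: [-0.2, 0.2, 0.3]
gripper_width: 34.2
```

>>> servo_tool --deltas '[[[0, 0, 0.0008, 0, 0, 0, 0.4], [0, 0, 0.0008, 0, 0, 0, 0.4]]]'

```text
t: 11.57
position: [568.5, 104.9, 43.9]
tcp_rot: [0.001, 0.667, 0.745, 0.001]
contact_force: [-0.2, 1.0, 0.1]
gripper_width: 34.3
```

>>> servo_tool --deltas '[[[-0.002, 0, 0.0008, 0, 0, 0, 0.4], [-0.002, 0, 0.0008, 0, 0, 0, 0.4]]]'

```text
t: 11.73
position: [569.6, 101.7, 43.3]
tcp_rot: [0.001, 0.667, 0.745, 0.002]
contact_force: [-1.1, 2.7, 7.9]
gripper_width: 34.2
```

```bash
cat >> h.py <<'E'
def front():
    im,d=vision.grab_frame('top'); psi=np.radians(6.5); ex=np.array([np.cos(psi),np.sin(psi)]); ey=np.array([-ex[1],ex[0]])
    for r in vision.regions_of('top','tile_1')[:4]:
        ys,xs=np.nonzero(r['region']); P=atz('top',np.c_[xs,ys],44)[:,:2]-[560,95]; a=P@ex-7; b=P@ey+79
        if a.mean()>-100: print('tile? x',np.percentile(a,[1,99]).round(1),'y',np.percentile(b,[1,99]).round(1),round(r['score'],2))
    return im
E
python3 -c "
from h import *
front();st();rv()"
```

```text
tile? x [-44.5  43.7] y [-13.1  65.2] 0.87
tile? x [-48.5  38.8] y [122.2 236.8] 0.7
t 11.83 box 3.5 84.2 43.3 yaw(tool x) 96.38 tilt 0.26 F -0.7 1.4 4.7 w 34.4
rotvec [ 0.0045 -0.     -0.0021]
```

>>> servo_tool --deltas '[[[-0.003, -0.001, 0.0007, 0.0045, 0, -0.002, 0.4], [-0.003, -0.001, 0.0007, 0.001, 0, 0, 0.4], [-0.003, -0.001, 0.0007, 0.001, 0, 0, 0.4]]]'

```text
t: 12.08
position: [570.3, 92.8, 43.3]
tcp_rot: [0.001, 0.666, 0.746, 0.002]
contact_force: [0.9, 1.1, 4.5]
gripper_width: 34.2
```

>>> servo_tool --deltas '[[[-0.003, -0.001, 0.0007, 0.001, 0, 0, 0.4], [-0.003, -0.001, 0.0007, 0.001, 0, 0, 0.4], [-0.003, -0.001, 0.0007, 0.001, 0, 0, 0.4]]]'

```text
t: 12.33
position: [571.9, 83.2, 43.4]
tcp_rot: [0.002, 0.666, 0.746, 0.004]
contact_force: [0.6, 2.2, 5.8]
gripper_width: 34.4
```

```bash
python3 -c "
from h import *
front();st();rv()"
```

```text
tile? x [-43.1  42.4] y [-29.6  44.7] 0.75
tile? x [-50.4  40. ] y [120.9 236.9] 0.73
t 12.43 box 3.5 65.4 43.4 yaw(tool x) 96.46 tilt 0.44 F 1.2 0.7 5.4 w 34.3
rotvec [ 0.0075 -0.0014 -0.0008]
```

>>> servo_tool --deltas '[[[-0.003, -0.0013, 0.0007, 0.0075, -0.0014, -0.0008, 0.4], [-0.003, -0.0013, 0.0007, 0.002, 0, 0, 0.4], [-0.003, -0.0013, 0.0007, 0.002, 0, 0, 0.4]]]'

```text
t: 12.68
position: [572.3, 72.9, 43.2]
tcp_rot: [0.001, 0.666, 0.746, 0.001]
contact_force: [-0.0, 1.8, 7.2]
gripper_width: 34.2
```

>>> servo_tool --deltas '[[[-0.003, -0.0013, 0.0007, 0.002, 0, 0, 0.4], [-0.003, -0.0013, 0.0007, 0.002, 0, 0, 0.4], [-0.003, -0.0013, 0.0007, 0.002, 0, 0, 0.4]]]'

```text
t: 12.93
position: [573.5, 62.9, 43.3]
tcp_rot: [0.001, 0.667, 0.745, 0.002]
contact_force: [1.2, 2.7, 4.8]
gripper_width: 34.1
```

```bash
python3 -c "
from h import *
front();st();rv()"
```

```text
tile? x [-42.4  40.5] y [-50.6  23.8] 0.64
tile? x [-49.4  38.5] y [133.9 236.2] 0.57
t 13.03 box 2.8 44.9 43.3 yaw(tool x) 96.4 tilt 0.28 F 2.2 -0.4 5.0 w 34.5
rotvec [ 0.0048 -0.0002 -0.0018]
```

The tile is now at y≈10. I'll go behind it and push its rear edge home.

>>> servo_tool --deltas '[[[0, 0, -0.01, 0.0048, 0, -0.0018, 0.4], [0.01, 0, -0.01, 0, 0, 0, 0.4], [0.03, 0, 0, 0, 0, 0, 0.4], [0.012, -0.001, 0, 0, 0, 0, 0.4], [0, 0, 0, 0, 0, 0, 0.4], [0, 0, 0, 0, 0, 0, 0.4]]]'

```text
t: 13.53
position: [562.4, 113.4, 63.2]
tcp_rot: [-0.002, 0.666, 0.746, -0.004]
contact_force: [-0.4, -0.2, 0.4]
gripper_width: 34.0
```

```bash
python3 -c "
from h import *
front();goal((0,95),40);rv()"
```

```text
tile? x [-44.8  42.9] y [-50.3  36.3] 0.79
t 13.63 box -2.5 96.4 63.1 yaw(tool x) 96.41 tilt 0.54 F 0.3 1.4 -0.2 w 34.2
tool delta [-1.3  2.7 23. ]
rotvec [-0.0091  0.0023 -0.0016]
```

>>> servo_tool --deltas '[[[0, 0.0027, 0.01, -0.009, 0.002, -0.0016, 0.4], [0, 0, 0.01, 0, 0, 0, 0.4], [0, 0, 0.001, 0, 0, 0, 0.4], [0, 0, 0, 0, 0, 0, 0.4]]]'

```text
t: 13.97
position: [565.0, 110.4, 40.8]
tcp_rot: [0.0, 0.666, 0.746, -0.001]
contact_force: [0.4, 0.1, 0.2]
gripper_width: 34.0
```

```bash
python3 -c "
from h import *
goal((0,90),40);rv()"
```

```text
t 13.97 box -0.2 93.8 40.8 yaw(tool x) 96.42 tilt 0.11 F 0.4 0.0 0.2 w 34.0
tool delta [-3.8  0.3  0.8]
rotvec [-0.0012  0.0016 -0.0015]
```

>>> servo_tool --deltas '[[[-0.003, 0, 0.0006, -0.001, 0.0016, -0.0015, 0.4], [-0.003, 0, 0.0004, 0, 0, 0, 0.4], [-0.003, 0, 0.0004, 0, 0, 0, 0.4]]]'

```text
t: 14.22
position: [565.6, 100.2, 38.8]
tcp_rot: [-0.001, 0.666, 0.746, -0.001]
contact_force: [-0.1, 0.3, -0.1]
gripper_width: 34.4
```

>>> servo_tool --deltas '[[[-0.002, -0.0003, 0.0003, 0, 0, 0, 0.4], [-0.002, -0.0003, 0.0003, 0, 0, 0, 0.4]]]'

```text
t: 14.38
position: [566.1, 95.3, 38.6]
tcp_rot: [-0.0, 0.666, 0.746, -0.0]
contact_force: [-0.4, 1.2, -0.0]
gripper_width: 34.3
```

>>> servo_tool --deltas '[[[-0.002, -0.0003, 0.0003, 0, 0, 0, 0.4], [-0.002, -0.0003, 0.0003, 0, 0, 0, 0.4]]]'

```text
t: 14.55
position: [566.6, 90.9, 38.6]
tcp_rot: [0.0, 0.666, 0.746, 0.0]
contact_force: [0.1, 1.2, 0.6]
gripper_width: 34.0
```

```bash
python3 -c "
from h import *
front();st();rv()"
```

```text
tile? x [-47.1  40.7] y [-57.8  47.2] 0.77
tile? x [-49.9  38.5] y [120.7 237.2] 0.57
t 14.65 box -0.9 74.2 38.6 yaw(tool x) 96.4 tilt 0.05 F 0.1 1.2 0.2 w 34.0
rotvec [ 0.0007 -0.0006 -0.0018]
```

>>> servo_tool --deltas '[[[-0.0015, 0, 0.0003, 0, 0, 0, 0.4]]]'

```text
t: 14.73
position: [566.9, 90.0, 38.5]
tcp_rot: [-0.0, 0.667, 0.745, 0.001]
contact_force: [0.2, 3.3, 1.6]
gripper_width: 34.2
```

>>> servo_tool --deltas '[[[-0.0015, 0, 0.0003, 0, 0, 0, 0.4]]]'

```text
t: 14.82
position: [567.1, 89.2, 38.4]
tcp_rot: [-0.001, 0.667, 0.745, 0.001]
contact_force: [-1.1, 3.5, 2.0]
gripper_width: 34.0
```

>>> servo_tool --deltas '[[[-0.0015, 0, 0.0003, 0, 0, 0, 0.4]]]'

```text
t: 14.9
position: [567.4, 88.6, 38.4]
tcp_rot: [-0.001, 0.667, 0.745, 0.002]
contact_force: [-1.3, 4.6, 2.2]
gripper_width: 34.1
```

```bash
python3 -c "
from h import *
st()"
```

```text
t 14.9 box -0.4 71.8 38.4 yaw(tool x) 96.36 tilt 0.25 F -0.8 4.7 2.2 w 34.1
```

>>> servo_tool --deltas '[[[-0.0015, 0, 0.0002, 0, 0, 0, 0.4], [-0.0015, 0, 0.0002, 0, 0, 0, 0.4]]]'

```text
t: 15.07
position: [567.6, 87.3, 38.5]
tcp_rot: [-0.002, 0.667, 0.745, 0.003]
contact_force: [-1.4, 5.7, 2.5]
gripper_width: 34.1
```

>>> servo_tool --deltas '[[[-0.001, 0, 0, 0, 0, 0, 0.4], [-0.001, 0, 0, 0, 0, 0, 0.4], [-0.001, 0, 0, 0, 0, 0, 0.4]]]'

```text
t: 15.32
position: [567.4, 87.0, 38.5]
tcp_rot: [-0.004, 0.667, 0.745, 0.004]
contact_force: [-1.1, 5.7, 1.3]
gripper_width: 34.1
```

```bash
python3 -c "
from h import *
front();goal((0,85),40);rv()"
```

```text
tile? x [-48.1  38. ] y [121.1 235.6] 0.74
tile? x [-48.6  40.7] y [-62.3  43.6] 0.71
tile? x [-59.5  50.6] y [163.5 246.7] 0.38
t 15.42 box -0.5 70.2 38.6 yaw(tool x) 96.29 tilt 0.65 F -0.6 6.1 1.2 w 34.2
tool delta [14.8  0.5 -1.3]
rotvec [ 0.0015 -0.0113 -0.0037]
```

Home and pressed about 4 mm into the stop: 5.7 N, with the front at ≈-62. I'll back off, lift, shut the gripper and go round to the knob's near side.

>>> servo_tool --deltas '[[[0.004, 0, 0, 0.0015, -0.011, -0.004, 0.4], [0.006, 0, -0.005, 0, 0, 0, 0.4], [0, 0, -0.025, 0, 0, 0, 0.4], [0, -0.01, -0.025, 0, 0, 0, 0], [-0.01, -0.04, 0, 0, 0, 0, 0], [-0.005, -0.04, 0, 0, 0, 0, 0], [0, -0.03, 0, 0, 0, 0, 0], [0, 0, 0, 0, 0, 0, 0]]]'

```text
t: 16.08
position: [445.4, 65.5, 95.6]
tcp_rot: [0.004, 0.663, 0.748, -0.004]
contact_force: [0.3, -0.0, -0.6]
gripper_width: -0.1
```

```bash
python3 -c "
from h import *
im=front();goal((-130,66),55);rv()
a,_=vision.grab_frame('scene')
for n in('top','scene'):
  for r in vision.regions_of(n,'bolt_knob')[:2]: print(n,r['score'],r['pixel'],r['region'].sum())
save('b3',np.hstack([cv2.resize(im[140:250,280:400],None,fx=3.3,fy=3.3,interpolation=cv2.INTER_CUBIC),cv2.resize(a[155:265,255:375],None,fx=3.3,fy=3.3,interpolation=cv2.INTER_CUBIC)]))"
```

```text
tile? x [-50.7  38.7] y [119.  236.4] 0.72
tile? x [-46.9  41.4] y [-56.4  61. ] 0.59
t 16.18 box -117.4 62.5 97.4 yaw(tool x) 96.88 tilt 0.78 F 0.4 -1.2 0.0 w -0.1
tool delta [  4.1 -13.   42.2]
rotvec [0.0081 0.011  0.0066]
top 0.34 [444.2, 255.2] 572
scene 0.62 [316.7, 227.9] 174
```

View pics/b3.png

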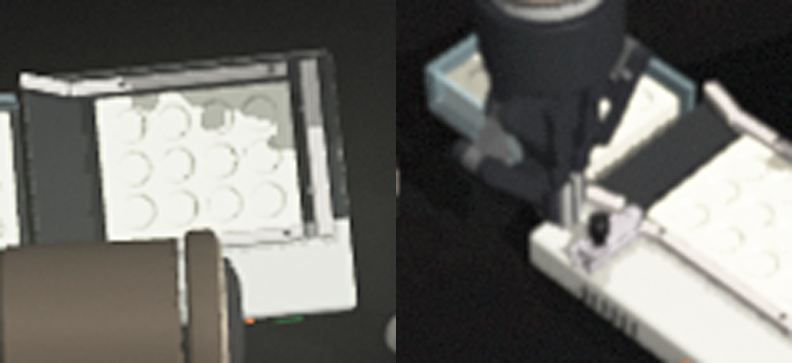

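The top view shows the tile squarely on the stage between the rails, at y≈+2 as expected after spring-back. The knob is free. I'll go down on its near side.

>>> servo_tool --deltas '[[[0.004, -0.013, 0.002, 0.008, 0.011, 0.0066, 0], [0, 0, 0.015, 0, 0, 0, 0], [0, 0, 0.015, 0, 0, 0, 0], [0, 0, 0.006, 0, 0, 0, 0], [0, 0, 0, 0, 0, 0, 0]]]'

```text
t: 16.75
position: [446.0, 70.1, 59.7]
tcp_rot: [0.001, 0.666, 0.746, 0.003]
contact_force: [0.1, 0.2, 0.9]
gripper_width: 0.0
```

```bash
python3 -c "
from h import *
goal((-110,66),55);rv()"
```

```text
t 16.75 box -123.1 67.2 59.7 yaw(tool x) 96.48 tilt 0.36 F 0.2 0.2 0.9 w 0.0
tool delta [-1.2 13.   4.7]
rotvec [ 0.006  -0.0018 -0.0004]
```

>>> servo_tool --deltas '[[[-0.0012, 0.004, 0.004, 0.006, -0.002, 0, 0], [0, 0.005, 0.001, 0.001, 0, 0, 0], [0, 0.003, 0.0003, 0, 0, 0, 0]]]'

```text
t: 17.0
position: [458.6, 70.5, 53.9]
tcp_rot: [-0.001, 0.666, 0.746, -0.001]
contact_force: [-0.2, 1.1, 0.4]
gripper_width: -0.1
```

>>> servo_tool --deltas '[[[0, 0.003, 0.0003, 0, 0, 0, 0], [0, 0.003, 0.0003, 0, 0, 0, 0]]]'

```text
t: 17.17
position: [466.5, 71.3, 54.0]
tcp_rot: [-0.001, 0.666, 0.746, -0.001]
contact_force: [-1.5, 0.0, 0.3]
gripper_width: -0.2
```

>>> servo_tool --deltas '[[[0, 0.003, 0.0003, 0, 0, 0, 0], [0, 0.003, 0.0003, 0, 0, 0, 0]]]'

```text
t: 17.33
position: [472.3, 72.0, 53.5]
tcp_rot: [-0.001, 0.666, 0.746, -0.002]
contact_force: [-3.0, 0.8, 0.6]
gripper_width: 0.1
```

```bash
python3 -c "
from h import *
st();rv()"
```

```text
t 17.33 box -96.7 66.1 53.5 yaw(tool x) 96.48 tilt 0.25 F -2.9 1.1 0.6 w 0.1
rotvec [-0.0044  0.0001 -0.0004]
```

>>> servo_tool --deltas '[[[0, 0.003, 0.0002, -0.004, 0, 0, 0], [0, 0.003, 0.0002, -0.001, 0, 0, 0], [0, 0.003, 0.0002, -0.001, 0, 0, 0]]]'

```text
t: 17.58
position: [479.1, 72.9, 52.3]
tcp_rot: [-0.002, 0.666, 0.746, -0.002]
contact_force: [-3.8, -0.3, 1.6]
gripper_width: 0.1
```

>>> servo_tool --deltas '[[[0, 0.003, 0.0002, -0.001, 0, 0, 0], [0, 0.003, 0.0002, -0.001, 0, 0, 0], [0, 0.003, 0.0002, -0.001, 0, 0, 0]]]'

```text
t: 17.83
position: [486.9, 73.9, 50.9]
tcp_rot: [-0.002, 0.666, 0.746, -0.002]
contact_force: [-2.9, -0.1, 0.9]
gripper_width: 0.4
```

>>> servo_tool --deltas '[[[0, 0.003, 0.0002, -0.001, 0, 0, 0], [0, 0.003, 0.0002, -0.001, 0, 0, 0]]]'

```text
t: 18.0
position: [493.9, 74.7, 50.5]
tcp_rot: [-0.001, 0.666, 0.746, -0.001]
contact_force: [-2.3, 0.1, 0.1]
gripper_width: -0.1
```

```bash
python3 -c "
from h import *
st();rv()"
```

```text
t 18.0 box -75.0 66.3 50.5 yaw(tool x) 96.49 tilt 0.11 F -2.3 0.4 0.1 w -0.1
rotvec [-0.0018 -0.0003 -0.0001]
```

>>> servo_tool --deltas '[[[0, 0.003, -0.0003, -0.001, 0, 0, 0], [0, 0.003, -0.0003, 0, 0, 0, 0]]]'

```text
t: 18.17
position: [495.8, 75.1, 50.0]
tcp_rot: [-0.004, 0.666, 0.746, -0.004]
contact_force: [-10.7, -0.7, 4.0]
gripper_width: 0.3
```

>>> servo_tool --deltas '[[[0, 0.002, -0.0003, 0, 0, 0, 0], [0, 0.002, -0.0003, 0, 0, 0, 0]]]'

```text
t: 18.33
position: [495.3, 75.1, 49.1]
tcp_rot: [-0.008, 0.666, 0.746, -0.008]
contact_force: [-4.8, -0.5, 2.2]
gripper_width: -0.1
```

>>> servo_tool --deltas '[[[0, 0.002, -0.0003, 0, 0, 0, 0], [0, 0.002, -0.0003, 0, 0, 0, 0]]]'

```text
t: 18.5
position: [495.2, 75.2, 48.4]
tcp_rot: [-0.011, 0.665, 0.746, -0.012]
contact_force: [-4.8, -1.1, 2.1]
gripper_width: 0.1
```

```bash
python3 -c "
from h import *
st();rv()"
```

```text
t 18.5 box -73.6 66.7 48.4 yaw(tool x) 96.55 tilt 1.92 F -4.9 -0.6 2.1 w 0.1
rotvec [-0.0335 -0.0008  0.0009]
```

>>> servo_tool --deltas '[[[0, 0.001, -0.002, -0.033, 0, 0, 0], [0, 0.004, -0.0003, -0.005, 0, 0, 0]]]'

```text
t: 18.67
position: [495.9, 75.5, 48.9]
tcp_rot: [-0.002, 0.665, 0.746, -0.002]
contact_force: [-12.5, -1.6, 4.1]
gripper_width: -0.1
```

>>> servo_tool --deltas '[[[0, 0.006, -0.0005, -0.012, 0, 0, 0], [0, 0.006, -0.0005, -0.012, 0, 0, 0]]]'

```text
t: 18.83
position: [495.7, 75.9, 46.6]
tcp_rot: [-0.004, 0.665, 0.747, -0.003]
contact_force: [-11.6, -1.3, 4.5]
gripper_width: 0.2
```

```bash
python3 -c "
from h import *
st();rv()"
```

```text
t 18.83 box -73.1 67.3 46.6 yaw(tool x) 96.61 tilt 0.56 F -11.7 0.0 4.5 w 0.2
rotvec [-0.0095 -0.0019  0.0019]
```

>>> servo_tool --deltas '[[[0, -0.01, -0.002, -0.009, 0, 0, 0], [0, -0.03, -0.005, 0, 0, 0, 0], [0, -0.03, -0.02, 0, 0, 0, 0], [0, -0.03, -0.03, 0, 0, 0, 0], [0.03, -0.025, -0.02, 0, 0, 0, 0], [0.03, -0.025, -0.01, 0, 0, 0, 0], [0.03, -0.02, 0, 0, 0, 0, 0], [0, 0, 0, 0, 0, 0, 0]]]'

```text
t: 19.5
position: [326.5, 147.2, 138.2]
tcp_rot: [0.007, 0.668, 0.744, 0.013]
contact_force: [0.2, 0.3, -0.3]
gripper_width: 0.1
```

```bash
python3 -c "
from h import *
im=front();st();rv()
a,_=vision.grab_frame('scene')
for n in('top','scene'):
  for r in vision.regions_of(n,'bolt_knob')[:2]: print(n,r['score'],r['pixel'],r['region'].sum())
save('b4',np.hstack([cv2.resize(im[140:250,280:400],None,fx=3.3,fy=3.3,interpolation=cv2.INTER_CUBIC),cv2.resize(a[155:265,275:395],None,fx=3.3,fy=3.3,interpolation=cv2.INTER_CUBIC)]))"
```

```text
tile? x [-49.7  38.5] y [119.2 235.8] 0.94
tile? x [-43.7  45.2] y [-58.6  59. ] 0.7
t 19.6 box -229.7 155.0 138.6 yaw(tool x) 96.09 tilt 1.85 F 1.3 -0.0 0.8 w 0.1
rotvec [ 0.0321 -0.0037 -0.0072]
top 0.71 [309.2, 209.5] 139
top 0.6 [403.6, 241.1] 182
scene 0.53 [291.2, 192.6] 1220
scene 0.52 [329.2, 216.2] 161
```

View pics/b4.png

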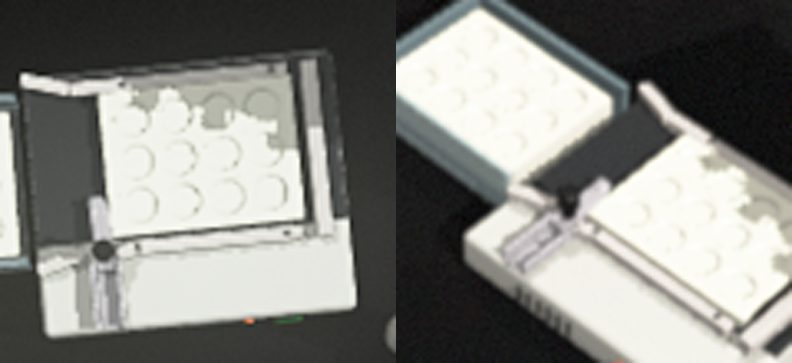

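```bash
python3 -c "
from h import *
old=np.load('top.npz')['im']; new,_=vision.grab_frame('top')
psi=np.radians(6.5); ex=np.array([np.cos(psi),np.sin(psi)]); ey=np.array([-ex[1],ex[0]])
for im,c in((old,(312.6,230.8)),(new,(311.5,215.8))):
    x0,y0=int(c[0])-5,int(c[1])-5; g=255-im[y0:y0+11,x0:x0+11].mean(2); w=np.clip(g-150,0,None); yy,xx=np.mgrid[:11,:11]
    u=(x0+(w*xx).sum()/w.sum(),y0+(w*yy).sum()/w.sum()); P=atz('top',[u],66.5)[0][:2]-[560,95]; print(np.round(u,2),(P@ex-7).round(1),(P@ey+79).round(1))
"
```

```text
[312.1  230.25] -84.3 66.3
[310.22 214.81] -52.9 67.3
```

By image the bolt moved ≈31.4 ±1 mm, which is too close to the 31 mm limit. I'll push again with the fingers higher on the knob to confirm it is at its end stop.

```bash
python3 -c "
from h import *
goal((-105,67),80);rv()"
```

```text
t 19.8 box -230.4 153.1 137.2 yaw(tool x) 95.78 tilt 1.54 F 0.2 0.4 -0.7 w 0.0
tool delta [-84.7 124.9  60.3]
rotvec [ 0.0267 -0.0027 -0.0125]
```

>>> servo_tool --deltas '[[[-0.03, 0.025, 0, 0.032, -0.004, -0.007, 0], [-0.03, 0.03, 0.01, 0, 0, 0, 0], [-0.025, 0.03, 0.015, 0, 0, 0, 0], [0, 0.025, 0.015, 0, 0, 0, 0], [0, 0, 0.01, 0, 0, 0, 0], [0, 0, 0, 0, 0, 0, 0]]]'

```text
t: 20.3
position: [456.3, 62.7, 83.3]
tcp_rot: [-0.001, 0.671, 0.742, -0.002]
contact_force: [-0.7, 0.0, -0.4]
gripper_width: 0.1
```

```bash
python3 -c "
from h import *
goal((-85,67),55);rv()"
```

```text
t 20.3 box -113.7 58.6 83.3 yaw(tool x) 95.79 tilt 0.24 F -0.7 0.1 -0.4 w 0.1
tool delta [ 8.8 28.7 28.2]
rotvec [-0.0039  0.0013 -0.0125]
```

>>> servo_tool --deltas '[[[0.006, 0.01, 0.012, -0.004, 0.001, -0.012, 0], [0.003, 0.008, 0.012, 0, 0, 0, 0], [0, 0.004, 0, 0, 0, 0, 0], [0, 0, 0, 0, 0, 0, 0]]]'

```text
t: 20.63
position: [478.7, 69.7, 56.7]
tcp_rot: [-0.001, 0.669, 0.743, -0.002]
contact_force: [-0.3, 0.1, -1.0]
gripper_width: 0.2
```

```bash
python3 -c "
from h import *
goal((-76,67),56);rv()"
```

```text
t 20.63 box -90.6 63.1 56.7 yaw(tool x) 96.03 tilt 0.25 F -0.2 0.2 -1.0 w 0.2
tool delta [ 4.  14.6  0.6]
rotvec [-0.0043  0.0004 -0.0083]
```

>>> servo_tool --deltas '[[[0.003, 0.006, 0, -0.004, 0, -0.008, 0], [0.001, 0.005, 0, -0.001, 0, 0, 0], [0, 0.003, 0, -0.001, 0, 0, 0]]]'

```text
t: 20.88
position: [492.1, 74.7, 57.7]
tcp_rot: [0.0, 0.666, 0.746, 0.0]
contact_force: [0.2, 0.5, -0.6]
gripper_width: -0.1
```

>>> servo_tool --deltas '[[[0, 0.004, 0, -0.003, 0, 0, 0], [0, 0.005, 0, -0.005, 0, 0, 0]]]'

```text
t: 21.05
position: [498.4, 75.6, 58.2]
tcp_rot: [0.001, 0.666, 0.746, 0.001]
contact_force: [-12.3, -2.6, 6.6]
gripper_width: -0.4
```

>>> servo_tool --deltas '[[[0, 0.007, 0, -0.012, 0, 0, 0], [0, 0.008, 0, -0.012, 0, 0, 0]]]'

```text
t: 21.22
position: [497.9, 76.0, 56.4]
tcp_rot: [-0.003, 0.665, 0.747, -0.004]
contact_force: [-18.7, -2.0, 14.1]
gripper_width: -0.4
```

```bash
python3 -c "
from h import *
st();rv()"
```

```text
t 21.22 box -70.9 67.1 56.4 yaw(tool x) 96.62 tilt 0.62 F -18.8 0.1 14.1 w -0.4
rotvec [-0.0108  0.0003  0.002 ]
```

>>> servo_tool --deltas '[[[0, -0.01, 0, -0.01, 0, 0, 0], [0, -0.03, -0.005, 0, 0, 0, 0], [0, -0.03, -0.02, 0, 0, 0, 0], [0, -0.03, -0.03, 0, 0, 0, 0], [0.03, -0.025, -0.02, 0, 0, 0, 0], [0.03, -0.025, -0.01, 0, 0, 0, 0], [0.03, -0.02, 0, 0, 0, 0, 0], [0, 0, 0, 0, 0, 0, 0]]]'

```text
t: 21.88
position: [316.7, 145.3, 144.2]
tcp_rot: [-0.0, 0.667, 0.745, 0.002]
contact_force: [1.5, -1.0, -1.7]
gripper_width: 0.1
```

```bash
python3 -c "
from h import *
old=np.load('top.npz')['im']; new=front(); a,_=vision.grab_frame('scene')
psi=np.radians(6.5); ex=np.array([np.cos(psi),np.sin(psi)]); ey=np.array([-ex[1],ex[0]])
for im,c in((old,(312.6,230.8)),(new,(311,214.8))):
    x0,y0=int(c[0])-5,int(c[1])-5; g=255-im[y0:y0+11,x0:x0+11].mean(2); w=np.clip(g-150,0,None); yy,xx=np.mgrid[:11,:11]
    u=(x0+(w*xx).sum()/w.sum(),y0+(w*yy).sum()/w.sum()); P=atz('top',[u],66.5)[0][:2]-[560,95]; print(np.round(u,2),(P@ex-7).round(1),(P@ey+79).round(1))
st()
save('b5',np.hstack([cv2.resize(new[140:270,280:400],(396,429),interpolation=cv2.INTER_CUBIC),cv2.resize(a[170:300,275:395],(396,429),interpolation=cv2.INTER_CUBIC)]))
for r in vision.regions_of('top','serum_a')[:2]: print(r['pixel'])
"
```

```text
tile? x [-43.3  45.2] y [-58.1  59.3] 0.93
tile? x [-51.1  39.3] y [118.4 237.2] 0.77
[312.1  230.25] -84.3 66.3
[310.08 214.63] -52.5 67.6
t 22.03 box -239.0 153.5 144.4 yaw(tool x) 96.17 tilt 0.31 F 0.4 -1.3 -0.5 w -0.3
[445.1, 254.4]
[405.1, 239.7]
```

View pics/b5.png

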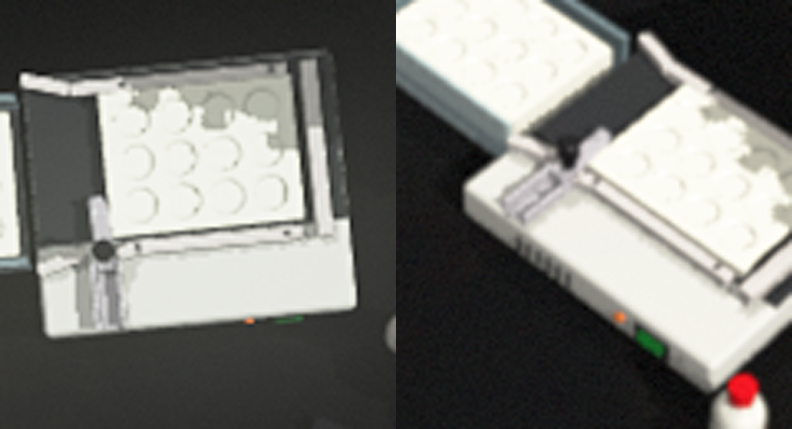

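The bolt sits behind the tile and stopped hard twice, at 12 N and 18.7 N, so it must be at its end of travel. Tile home, bottles unmoved, arm clear. Handing in.

```bash
python3 -c "
from h import *
print(bot.job_done())"
```

```text
the job is handed in; nothing more can be done
None
```

I slid the white top tile flat off the stack onto the stage and pushed it home against the sprung stop. I then pushed the bolt in behind it and handed the job in at about 22 s. `job_done()` reports no verdict.

**What I did**
- The first drag slipped, leaving the tile about 50 mm short. I pressed again nearer its rear edge and dragged it on.
- I pushed the rear edge the last stretch. The push reached about 6 N, roughly 4 mm into the stop.
- The largest reading while pressing on the tile was 12.4 N, against the 15 N limit. I only read forces at the end of each move, so a short peak in between could have gone unseen.

**Last checks**
- **Tile:** it spans y = -58 to 59 mm, so its origin is within about 1 mm of home. It is centred within about 1 mm between the rails.
- **Bottles:** both caps are at the same pixels as at the start, to within 3 pixels.
- **Rest of the stack:** it looks unmoved in the pictures, but I did not measure it.
- **Arm:** it is clear and touching nothing.

**One check in doubt:** the image put the bolt's travel at about 31.8 mm, give or take 1 mm. That is close to the 31 mm needed and short of the full 34 mm. The bolt stopped firmly twice, at 12 N and 18.7 N, well above the 8 N it needs for wedging. The gripper got about 2 mm further on the second push, but the knob's measured position changed by only 0.4 mm. I took this as the end of its travel.

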